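Set the wire length stop one hole shorter

TASK

Set the wire-length gauge one hole shorter: push the red lock knob down and turn it anticlockwise past its safety stop to free the tube, press in the brass spring button and slide the stop tube in until the button snaps fully out of the very next hole, then push the knob down again and turn it back past the stop so that it locks and springs up. Leave everything else on the bench where it is.

Things in the scene. Friction and masses are not known exactly. Their poses are not given: they have to be found in the camera images.
- gauge: The fixed gauge: board 190 x 400 x 10 mm; origin under the tube's axis at the bench. Local y runs along the tube, out of its mouth; local x square to it, towards the lock knob's side; z up. Blue outer tube 36 mm square from y -200 to +60 mm, flat top 56 mm above the bench, wall 2 mm, with three 14 mm holes 25 mm apart in its top at y +46 (first), +21 (next) and -4 mm.
- button_top (a point): Top of the brass spring button: pin 12 mm across, dome of 6 mm radius, carried by the inner tube, 7 mm proud of the outer tube's top at the start, 1 mm play in its hole. Axes as gauge. Spring: 2 N at first, 5 N flush, about 6 N under the wall. Pressed flush, its dome slips under the hole's edge if the inner tube is pushed in (-y) with 10 to 15 N at the same time.
- plate_face (a point): Point on the outer (+y) face of the black end plate of the inner tube, on the centre line, 74 mm above the bench, always 72 mm along +y from the button's axis (one fingertip can press the button while the other finger, beyond the plate, pushes it). Axes as gauge. Plate 6 mm thick, 40 mm wide, top 92 mm above the bench; 52 mm of 31 mm square inner tube show between mouth and plate.
- next_hole (a point): Centre of the next hole, in the outer tube's top face (fixed, axes as gauge). After about 7 mm of slide the button stays under the wall by itself; then leave it uncovered and push only the plate (about 3 N) along -y until the button snaps out here and the tube stops. Do not run on to the third hole.
- knob_grip (a point): Centre of the red bar on the black lock knob, on its vertical turning axis, at gauge x +50, y -70 mm, 88 mm above the bench when up. Bar 44 mm long (local x), 12 mm thick (local y), 20 mm high, on a disc 52 mm across whose top is 10 mm below this point (fingertips may push on it). A steel stop stands 29 to 46 mm from the axis on the side away from the tube, top 69 mm above the bench.
- stop_tube (a joint): How far the inner tube has been slid in, m: 0 with the button in the first hole (start), 0.025 in the next hole, 0.050 in the third. Blocked by the lock until the knob is freed.
- spring_button (a joint): How far the spring button is pressed in, m: 0 fully out, 0.007 flush with the tube's top, 0.009 under the tube's wall.
- lock_knob (a joint): Angle of the lock knob, rad, growing anticlockwise from above: 0 locked, bar square to the tube (along gauge x); 1.45 free, bar nearly along it; end stops at both. The safety stop blocks it between about 0.45 and 0.95 both ways unless it is held down 6 mm or more. Tube free beyond 1.15. It stays where it is left, and locks again only with the tube in a hole.
- lock_push (a joint): How far the lock knob is pushed down, m: 0 up, 0.008 at the bottom; it springs back up; 3 N to start and 7 N at the bottom.
- conn_a_mid (a point): Bystander, loose, to be left alone: small black connector housing with a white clip, 38 x 26 x 20 mm; the point is its centre.
- conn_b_mid (a point): Bystander, loose, to be left alone: small black connector housing with an orange clip, 30 x 26 x 20 mm; the point is its centre.
- conn_c_mid (a point): Bystander, loose, to be left alone: small black connector housing with a white clip, 34 x 26 x 20 mm; the point is its centre.
- flask_mid (a point): Bystander, loose, to be left alone: red drinking flask standing upright, 70 mm across, 208 mm tall; the point lies on its axis, 100 mm up.
- spool_mid (a point): Bystander, loose, to be left alone: wire spool with orange and copper winding standing on end, 80 mm across, 70 mm tall; the point is its centre.
- tape_mid (a point): Bystander, loose, to be left alone: roll of black tape lying flat, 96 mm across, 19 mm high; the point is its centre.
- crimper_mid (a point): Bystander, loose, to be left alone: crimping pliers with blue handles lying flat, 205 mm long (along the local y axis), 16 mm high; the point is its centre.
- driver_grip (a point): Bystander, loose, to be left alone: screwdriver with a yellow handle lying flat, 170 mm long along its local x axis, 26 mm high; the point lies in the handle.

How it is judged:
By the outcome, as a careful person would: the job done as asked, in the order asked, and still so for the second after the job is handed in, with the robot touching nothing.
It also fails if it takes over 64 s, if anything falls off the work surface, if the arm or the gripper's body presses on something with over 40 N, if the wrist force passes 120 N, or if a joint passes its speed limit or range.

ROBOT

A 6-joint arm with a two-finger parallel gripper is mounted at the origin on the work surface. World frame = base frame: x ahead of the robot, y to its left, z up, the work surface at z = 0. Lengths are in m, angles in degrees, forces in N, time in s.
With the tool pointing down it reaches from about 0.35 to 0.875 m from the base axis. Payload 4.2 kg.
Tool frame: the origin (TCP) lies on the centre line of the jaws, within the pads' length; the fingertips stand 11 mm ahead of it and the grasp point (between the pads) lies 8 mm behind it; z points along the fingers, y is the line along which they close (so a half turn about z gives the same grasp; the last joint's range is limited). The gripper opens to 87 mm and grips with 3 to 60 N. Pads are 19 mm wide; open, the fingers measure 117 mm over their backs; the gripper's body (75 mm by 190 mm) begins 51 mm behind the grasp point.
Start: joints at [82.254, 22.042, 0.453, 0, -68.411, -14.817], TCP at [0.24, 0.577, 0.234] pointing down, gripper open.
Joint ranges: [-179.83, 179.83], [-69.29, 118.12], [-61.27, 80.66], [-181.25, 117.63], [-171.15, -9.14], [-177.46, 177.46]. Speed limits (degrees/s): [159.86, 159.86, 180, 180, 180, 180].

INTERFACE

Orientations are given as a 3x3 rotation matrix whose columns are the frame's x, y, z axes.
In Python, from station import r gives the robot as it stands.
- The arm moves only by the tool servo_tool, never from a script. Its argument "commands" is a list that holds one entry, the list of rows, each a list of 7 numbers: the closure, from 0 (fully open) to 1 (shut), then the shift along the tool's x, y, z in mm, then the turn, a rotation vector about the tool's x, y, z in rad. In form: [[[claw, x, y, z, ax, ay, az], ...]]. A call has exactly 5 rows; each row is the pose to reach, as a shift and turn from the pose commanded when the call began, along the tool's axes at that moment; what a row does not reach only later rows make up. A row lasts 1/10 s, in which the tool goes at most 50 mm and 8.59 degrees, less where a joint would pass 70% of its speed; a pose out of reach is approached as far as the arm can. A call with a gripper value outside its range is refused whole. The fingers move at their own pace and stop on an object; the grip force is fixed at half the most. Time passes only in rows, so rows that repeat a pose let the fingers close, or fill a call up. It gives the time, the measured TCP pose, the force, the opening and the grip force at its end, in the units of the state.
- r.sense(): the state, without advancing time (a new reading comes with each control period).
- r.capture(name): name is "side" or "top" or "wrist"; returns a dict with "pixels" (420x560x3 uint8, red, green, blue), "camera_matrix" (3x3 intrinsics, pixels), "R" (3x3) and "t" (3): a world point X has camera coordinates R X + t. Camera axes: x right, y down, z forward; pixel columns grow to the right and rows downward; lengths in m; the calibration is good to about 2 mm. A picture is of the moment at which its call begins. There is no depth.
- r.finish_job(): hands the job in; it is judged then, once.
The state is a dict: "time_s": time; "joints": joint angles; "joint_velocities": joint speeds; "effort": joint torques, N m; "tcp_pos": TCP position; "ee_rot": TCP orientation; "wrist_force": force on the tool from outside, world axes, zero at the start; "moment": the same for the moment, N m; "gripper_width": opening from 0.0 (shut) to 1.0 (fully open); "gripper_force": force on a finger pad.
Only numpy, scipy, OpenCV 4.12 (cv2) and the standard library are available. Lean on these libraries where they do the work, as an engineer would, in place of code of your own. Each camera call takes 0.05 s, during which the arm holds its last target. There are 200 camera calls.

## Working session

There is one attempt and no reset: what is moved stays moved. The work goes in short steps, Python scripts to look and compute and a tool call to move; the robot and the scene stay as the last step left them, time stands still between calls to the robot, and variables do not carry over. Pictures are saved under pics/ and viewed, at most 10 in all, crops included, and the job is handed in when it is done.

Besides the shell and the picture viewer there is one more tool, called after "Request:" as name(argument=value, ...) on one line, values as JSON. servo_tool: Moves the arm, as the interface text tells. Its arguments: {"type":"object","properties":{"commands":{"type":"array","items":{"type":"array","items":{"type":"array","items":{"type":"number"}}}}},"required":["commands"]}

```bash
mkdir -p pics; ls; python3 - <<'E'
from station import r
import cv2,numpy as np
s=r.sense();print(s)
for n in("top","side"):
    c=r.capture(n);np.savez(f"pics/{n}0.npz",**c)
    cv2.imwrite(f"pics/{n}0.png",cv2.resize(c["pixels"][:,:,::-1],(800,600),interpolation=cv2.INTER_CUBIC))
    print(n,c["camera_matrix"],c["R"],c["t"])
E
```

```text
pics
{'time_s': 0.0, 'joints': array([ 8.22557672e+01,  2.20903438e+01,  3.77865786e-01, -2.88600695e-02,
       -6.84112888e+01, -1.48169833e+01]), 'joint_velocities': array([-0.01053897,  0.0382246 , -0.04783544,  0.03649966,  0.04622656,
        0.01249923]), 'effort': array([-4.01841698e-04, -3.90664458e+01,  1.87399024e+01,  4.21980187e+00,
        1.09525639e-02, -1.93856831e-04]), 'tcp_pos': array([0.23954755, 0.57662684, 0.23245125]), 'ee_rot': array([[ 9.23398859e-01, -3.83841083e-01, -7.55171187e-04],
       [-3.83841813e-01, -9.23396528e-01, -2.07727806e-03],
       [ 1.00022208e-04,  2.20802246e-03, -9.99997557e-01]]), 'wrist_force': array([-0.20537658, -0.329455  ,  0.62360008]), 'moment': array([-0.00144754, -0.01212441, -0.01375784]), 'gripper_force': 0.0, 'gripper_width': 0.9992314245077399}
top [[379.7035345    0.         272.99978584]
 [  0.         379.7035345  206.46260495]
 [  0.           0.           1.        ]] [[-0.01183596 -0.99955359  0.02743232]
 [-0.99338702  0.00862082 -0.11448981]
 [ 0.11420221 -0.02860601 -0.99304559]] [0.04318252 0.5904032  0.98624158]
side [[395.17797225   0.         276.9580136 ]
 [  0.         395.17797225 206.6991829 ]
 [  0.           0.           1.        ]] [[ 9.75521005e-01 -2.19904220e-01  9.50518217e-04]
 [-1.64455437e-01 -7.32399566e-01 -6.60715737e-01]
 [ 1.45990338e-01  6.44385762e-01 -7.50635605e-01]] [-0.54673558  0.19716185  0.7470017 ]
```

View pics/top0.png

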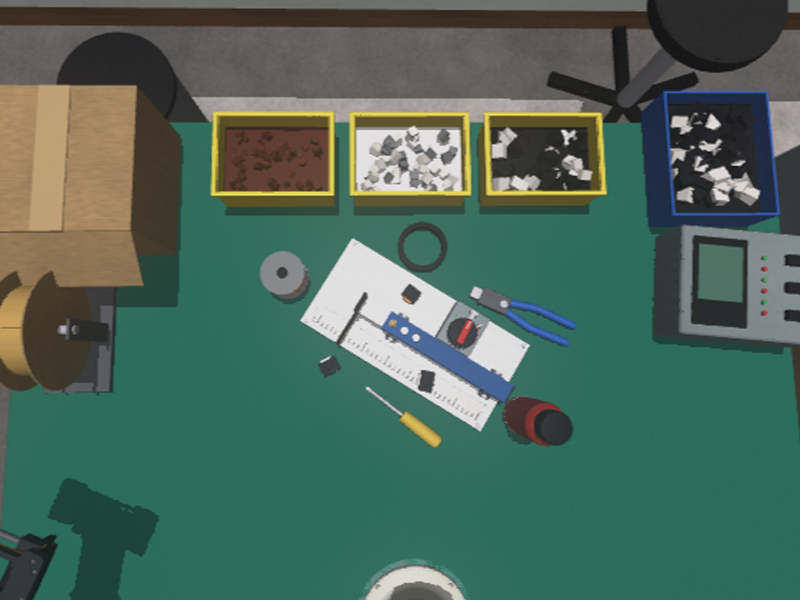

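View pics/side0.png

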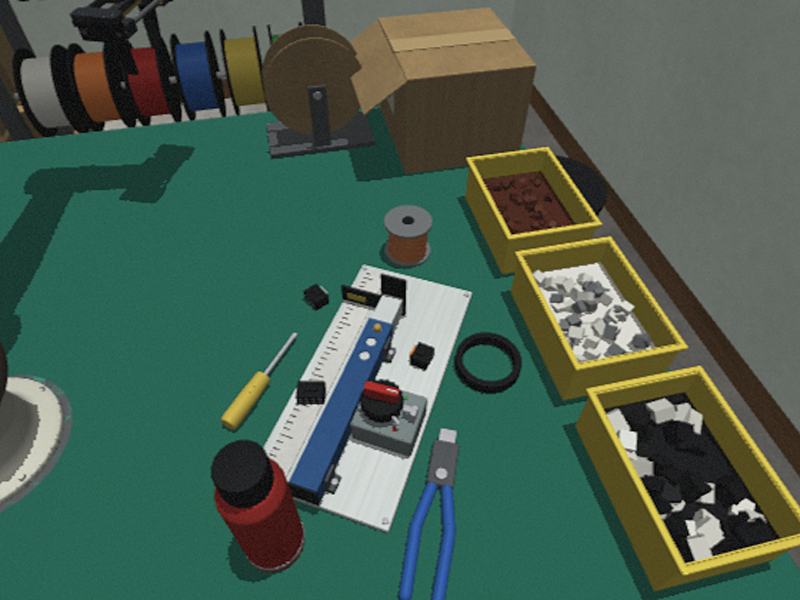

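The top view shows the button near (393,323), the knob at (464,332) and the plate near (352,318), all in 800x600 pixels. The side view shows the button near (377,327) and the knob bar near (383,391). I'll enlarge both.

```bash
python3 - <<'E'
import cv2,numpy as np
# top crop: orig px cols 230-370, rows 160-290 ; side crop
a=np.load("pics/top0.npz")["pixels"][190:290,230:363,::-1]
b=np.load("pics/side0.npz")["pixels"][185:355,180:310,::-1]
A=cv2.resize(a,None,fx=3.5,fy=3.5,interpolation=cv2.INTER_CUBIC)
B=cv2.resize(b,None,fx=2.5,fy=2.5,interpolation=cv2.INTER_CUBIC)
o=np.zeros((600,800,3),np.uint8);o[:A.shape[0],:A.shape[1]]=A;o[:B.shape[0],470:470+B.shape[1]]=B
cv2.imwrite("pics/crop0.png",o)
E
```

```text
(no output)
```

View pics/crop0.png

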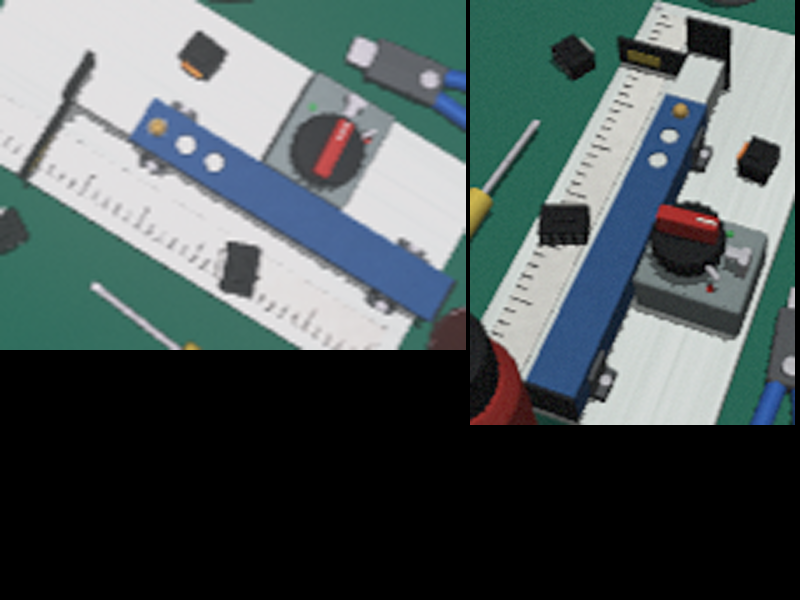

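The crop gives these positions in crop pixels:

| Feature | Top view | Side view |
|---|---|---|
| Button | (157,127) | (680,110) |
| Next hole | (186,146) | (669,136) |
| Third hole | (214,162) | (657,160) |
| Bar centre | (334,148) | (687,220) |

I also read the tube corners. Next I'll fit the gauge pose to these points.

```bash
cat > g.py <<'E'
import numpy as np
def proj(c,X):
    p=np.asarray(X)@c["R"].T+c["t"];p=p@c["camera_matrix"].T;return p[:,:2]/p[:,2:]
def g2w(q,P):
    P=np.asarray(P,float);c,s=np.cos(q[2]),np.sin(q[2])
    return np.c_[q[0]+c*P[:,0]-s*P[:,1],q[1]+s*P[:,0]+c*P[:,1],P[:,2]]
E
python3 - <<'E'
from g import *
from scipy.optimize import least_squares
P=np.array([[0,46,62],[0,21,56],[0,-4,56],[50,-70,88],[18,60,56],[-18,60,56],[18,-200,56],[-18,-200,56]])/1e3
T=np.array([[157,127],[186,146],[214,162],[334,148],[157,98],[133,140],[455,280],[430,320]])/3.5+[230,190]
S=(np.array([[680,110],[669,136],[657,160],[687,220],[705,103],[667,97],[578,405],[527,385]])-[470,0])/2.5+[180,185]
t=np.load("pics/top0.npz");s=np.load("pics/side0.npz")
f=lambda q:np.r_[(proj(t,g2w(q,P))-T).ravel(),(proj(s,g2w(q,P))-S).ravel()]
best=min((least_squares(f,[.55,0,a],x_scale=[.1,.1,1],loss='soft_l1') for a in np.arange(0,6.3,.7)),key=lambda o:o.cost)
q=best.x;print(q,np.degrees(q[2]));print(f(q).reshape(-1,2).round(1))
for n in (t,s):
    g=(lambda q,n=n,Z=(T if n is t else S):(proj(n,g2w(q,P))-Z).ravel());print(least_squares(g,q,x_scale=[.1,.1,1]).x)
print(g2w(q,P[:4]),g2w(q,[[0,118,.074*1e3]]/np.array(1e3)))
np.save("q.npy",q)
# bystanders rough from top
K=lambda uv,z:None
def ray(c,uv,z):
    d=c["R"].T@np.linalg.solve(c["camera_matrix"],[*uv,1]);o=-c["R"].T@c["t"];return o+d*(z-o[2])/d[2]
for n,uv,z in [("spool",(283,268),.07),("flasktop",(551,427),.208),("orange",(411,293),.02),("white",(427,380),.02),("c",(329,366),.02),("pliershead",(476,293),.016)]:
    w=ray(t,np.array(uv)*.7,z);c_,s_=np.cos(q[2]),np.sin(q[2]);d=w[:2]-q[:2]
    print(n,w.round(3),"gauge",(c_*d[0]+s_*d[1]).round(3),(-s_*d[0]+c_*d[1]).round(3))
E
```

```text
[ 0.51450759 -0.00699179  5.73738807] 328.7281221212606
[[ 0.5 -1. ]
 [ 0.4 -1.4]
 [ 0.7 -1.1]
 [-0.2 -1.3]
 [-0.7 -1.2]
 [-0.8 -1.4]
 [ 0.5 -2.2]
 [ 0.9 -1.5]
 [-1.2 -0.6]
 [-1.   0.2]
 [-0.6  0.4]
 [-0.1  2.5]
 [-0.5  1.2]
 [-1.8 -0.8]
 [-1.2 -1.4]
 [-0.8 -0.2]]
[ 0.51126147 -0.00659978  5.7280326 ]
[ 0.51606656 -0.00707694  5.73837155]
[[ 0.53838618  0.03232504  0.062     ]
 [ 0.52540869  0.0109572   0.056     ]
 [ 0.51243119 -0.01041064  0.056     ]
 [ 0.5209063  -0.09277673  0.088     ]] [[0.57576135 0.09386443 0.074     ]]
spool [0.637 0.232 0.07 ] gauge -0.019 0.268
flasktop [ 0.366 -0.201  0.208] gauge -0.026 -0.243
orange [ 0.596 -0.003  0.02 ] gauge 0.068 0.045
white [ 0.431 -0.031  0.02 ] gauge -0.059 -0.063
c [0.46  0.152 0.02 ] gauge -0.13 0.108
pliershead [ 0.595 -0.129  0.016] gauge 0.132 -0.062
```

```bash
cat >> g.py <<'E'
from scipy.spatial.transform import Rotation as Ro
def to(s,gp,yaw=0,q=None):
    """shift (mm, tool axes) and rotvec to TCP at gauge point gp (mm), tool x at yaw (deg) from gauge x"""
    q=np.load("q.npy") if q is None else q
    w=g2w(q,[np.array(gp)/1e3])[0];a=np.degrees(q[2])+yaw
    Rt=(Ro.from_euler('z',a,degrees=True)*Ro.from_euler('x',180,degrees=True)).as_matrix()
    R=s["ee_rot"];return (R.T@(w-s["tcp_pos"])*1e3).round(1),Ro.from_matrix(R.T@Rt).as_rotvec().round(3)
def st(s):
    q=np.load("q.npy");c,n=np.cos(q[2]),np.sin(q[2]);M=np.array([[c,n,0],[-n,c,0],[0,0,1]])
    d=M@(s["tcp_pos"]-[q[0],q[1],0]);x=M@s["ee_rot"][:,0]
    print("t",round(s["time_s"],2),"tcp gauge mm",(d*1e3).round(1),"yaw",np.degrees(np.arctan2(x[1],x[0])).round(1),"F gauge",(M@s["wrist_force"]).round(1),"w",round(s["gripper_width"],3),"gf",round(s["gripper_force"],1),"j",s["joints"].round(0))
E
python3 - <<'E'
from g import *;from station import r
s=r.sense();st(s);print(to(s,[50,-70,170]),to(s,[50,-70,170],180))
E
```

```text
t 0.1 tcp gauge mm [-537.9  356.2  232.5] yaw 8.7 F gauge [ 0.3 -0.2  0.2] w 0.999 gf 0.0 j [ 82.  22.   0.  -0. -68. -15.]
(array([516.7, 510. ,  63.6]), array([ 0.002, -0.   ,  0.152])) (array([516.7, 510. ,  63.6]), array([ 0.   ,  0.003, -2.99 ]))
```

Request:
servo_tool(commands=[[[0,34,34,0,0,0,0],[0,69,68,0,0,0,0],[0,103,102,0,0,0,0],[0,138,136,0,0,0,0],[0,172,170,0,0,0,0]]])

```text
time_s: 0.6
tcp_pos: [0.3336, 0.352, 0.2332]
ee_rot: [[0.924, -0.383, -0.0], [-0.383, -0.924, -0.001], [-0.0, 0.001, -1.0]]
wrist_force: [1.1, 0.3, 0.5]
gripper_width: 0.999
gripper_force: 0.0
```

Request:
servo_tool(commands=[[[0,34,34,0,0,0,0],[0,69,68,0,0,0,0],[0,103,102,0,0,0,0],[0,138,136,0,0,0,0],[0,172,170,0,0,0,0]]])

```text
time_s: 1.1
tcp_pos: [0.4271, 0.1292, 0.2335]
ee_rot: [[0.924, -0.383, 0.0], [-0.383, -0.924, 0.0], [-0.0, -0.0, -1.0]]
wrist_force: [1.0, 0.5, -0.4]
gripper_width: 1.002
gripper_force: 0.0
```

```bash
python3 - <<'E'
from g import *;from station import r
s=r.sense();st(s);print(to(s,[50,-70,170]))
E
```

```text
t 1.1 tcp gauge mm [-145.4   71.   233.5] yaw 8.7 F gauge [ 0.6  0.9 -0.4] w 1.002 gf 0.0 j [ 38.   4. -23.  -0. -62.  30.]
(array([171.7, 169.1,  63.5]), array([-0.   ,  0.   ,  0.152]))
```

Request:
servo_tool(commands=[[[0,34,34,8,0,0,0.05],[0,68,67,16,0,0,0.1],[0,103,101,24,0,0,0.15],[0,137,135,32,0,0,0.152],[0,171,169,40,0,0,0.152]]])

```text
time_s: 1.6
tcp_pos: [0.5203, -0.0925, 0.193]
ee_rot: [[0.855, -0.519, -0.0], [-0.519, -0.855, 0.0], [-0.0, 0.0, -1.0]]
wrist_force: [0.4, 1.0, -0.1]
gripper_width: 0.998
gripper_force: 0.0
```

Request:
servo_tool(commands=[[[0,0,0,10,0,0,0],[0,0,0,24,0,0,0],[0,0,0,24,0,0,0],[0,0,0,24,0,0,0],[0,0,0,24,0,0,0]]])

```text
time_s: 2.1
tcp_pos: [0.5204, -0.0899, 0.1704]
ee_rot: [[0.855, -0.518, 0.001], [-0.518, -0.855, -0.0], [0.001, -0.001, -1.0]]
wrist_force: [-0.9, 0.1, -0.3]
gripper_width: 1.001
gripper_force: 0.0
```

```bash
python3 - <<'E'
from g import *;from station import r
import cv2
s=r.sense();st(s);print(to(s,[50,-70,120]))
c=r.capture("wrist");np.savez("pics/w1.npz",**c);cv2.imwrite("pics/w1.png",cv2.resize(c["pixels"][:,:,::-1],(800,600),interpolation=cv2.INTER_CUBIC))
q=np.load("q.npy");print(proj(c,g2w(q,np.array([[50,-70,98],[0,46,63],[0,21,56],[0,-4,56],[0,115,92]])/1e3))/.7)
E
```

```text
t 2.1 tcp gauge mm [ 48.1 -67.8 170.4] yaw 0.1 F gauge [-0.8 -0.4 -0.3] w 1.001 gf 0.0 j [  8.  16. -18.   0. -56.  51.]
(array([ 1.8,  2.3, 50.4]), array([-0.001, -0.001,  0.001]))
[[396.54063387 313.29296691]
 [206.16860335 372.46861165]
 [250.52296652 367.57430681]
 [290.52670632 367.6153573 ]
 [ 60.43181028 395.54221198]]
```

View pics/w1.png

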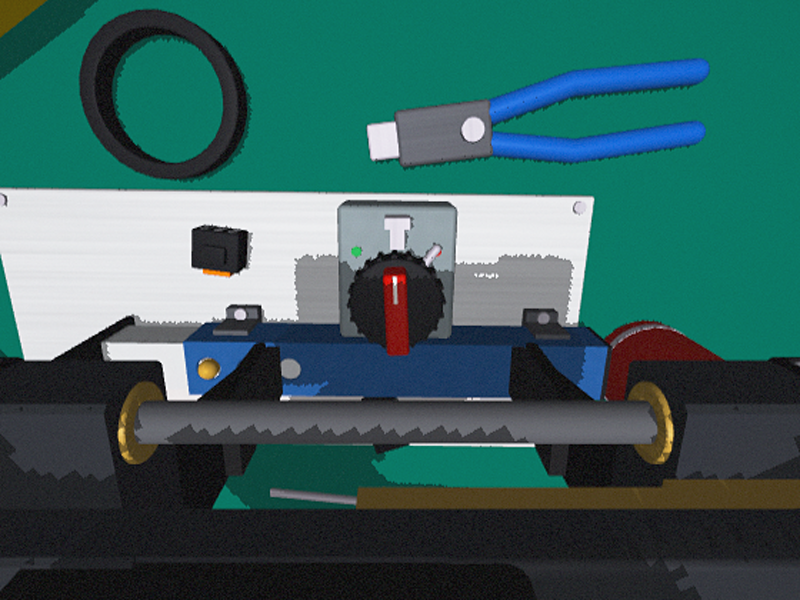

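The wrist view shows the bar centred at (397,311), the button at (208,368) and the third hole at (290,368). Each is within about 1 mm of the fitted pose, so I'll descend onto the knob bar.

Request:
servo_tool(commands=[[[0,1.8,2.2,20,0,0,0],[0,1.8,2.2,45,0,0,0],[0,1.8,2.2,65,0,0,0],[0,1.8,2.2,78,0,0,0],[0,1.8,2.2,78,0,0,0]]])

```text
time_s: 2.65
tcp_pos: [0.5194, -0.0929, 0.0904]
ee_rot: [[0.855, -0.519, -0.003], [-0.519, -0.855, -0.0], [-0.003, 0.002, -1.0]]
wrist_force: [-0.4, 0.4, -0.4]
gripper_width: 1.001
gripper_force: 0.0
```

Request:
servo_tool(commands=[[[1,0,0,0,0,0,0],[1,0,0,0,0,0,0],[1,0,0,0,0,0,0],[1,0,0,0,0,0,0],[1,0,0,0,0,0,0]]])

```text
time_s: 3.15
tcp_pos: [0.5206, -0.0933, 0.092]
ee_rot: [[0.855, -0.519, 0.001], [-0.519, -0.855, 0.0], [0.001, -0.001, -1.0]]
wrist_force: [0.0, 0.9, 0.5]
gripper_width: 0.632
gripper_force: 0.0
```

```bash
python3 - <<'E'
from g import *;from station import r
s=r.sense();st(s);print(to(s,[50,-70,80]))
E
```

```text
t 3.15 tcp gauge mm [ 50.  -70.6  92. ] yaw -0.0 F gauge [-0.5  0.8  0.5] w 0.632 gf 0.0 j [  7.  21. -24.   0. -45.  51.]
(array([-0.1, -0.6, 12. ]), array([-0.001, -0.001, -0.   ]))
```

Request:
servo_tool(commands=[[[1,0,0,0,0,0,0],[1,0,0,0,0,0,0],[1,0,0,0,0,0,0],[1,0,0,0,0,0,0],[1,0,0,0,0,0,0]]])

```text
time_s: 3.65
tcp_pos: [0.521, -0.093, 0.0916]
ee_rot: [[0.855, -0.519, 0.002], [-0.519, -0.855, 0.001], [0.001, -0.001, -1.0]]
wrist_force: [2.2, 7.2, -1.1]
gripper_width: 0.17
gripper_force: 3.5
```

Request:
servo_tool(commands=[[[1,0,0,0,0,0,0],[1,0,0,0,0,0,0],[1,0,0,0,0,0,0],[1,0,0,0,0,0,0],[1,0,0,0,0,0,0]]])

```text
time_s: 4.15
tcp_pos: [0.5219, -0.0918, 0.0916]
ee_rot: [[0.855, -0.519, 0.003], [-0.519, -0.855, 0.002], [0.002, -0.003, -1.0]]
wrist_force: [1.2, 6.8, -1.8]
gripper_width: 0.134
gripper_force: 30.0
```

Request:
servo_tool(commands=[[[1,0,0,2,0,0,0],[1,0,0,4,0,0,0],[1,0,0,6,0,0,0],[1,0,0,8,0,0,0],[1,0,0,8.5,0,0,0]]])

```text
time_s: 4.65
tcp_pos: [0.522, -0.0918, 0.0841]
ee_rot: [[0.855, -0.518, 0.004], [-0.518, -0.855, 0.002], [0.002, -0.003, -1.0]]
wrist_force: [-1.2, 8.1, 5.5]
gripper_width: 0.136
gripper_force: 30.0
```

Request:
servo_tool(commands=[[[1,0,0,1,0,0,-0.08],[1,0,0,1,0,0,-0.18],[1,0,0,1,0,0,-0.29],[1,0,0,1,0,0,-0.4],[1,0,0,1,0,0,-0.5]]])

```text
time_s: 5.15
tcp_pos: [0.5223, -0.0912, 0.0835]
ee_rot: [[0.999, -0.041, 0.005], [-0.041, -0.999, 0.003], [0.005, -0.003, -1.0]]
wrist_force: [-0.5, 10.7, 6.8]
gripper_width: 0.132
gripper_force: 30.0
```

Request:
servo_tool(commands=[[[1,0,0,0,0,0,-0.1],[1,0,0,0,0,0,-0.2],[1,0,0,0,0,0,-0.3],[1,0,0,0,0,0,-0.4],[1,0,0,0,0,0,-0.5]]])

```text
time_s: 5.65
tcp_pos: [0.5222, -0.0905, 0.0835]
ee_rot: [[0.897, 0.443, 0.005], [0.443, -0.897, 0.004], [0.006, -0.001, -1.0]]
wrist_force: [-1.1, 14.6, 9.4]
gripper_width: 0.131
gripper_force: 30.0
```

```bash
python3 - <<'E'
from g import *;from station import r
s=r.sense();st(s);print(s["moment"])
E
```

```text
t 5.65 tcp gauge mm [ 49.9 -67.4  83.5] yaw 57.5 F gauge [-8.5 11.9  9.4] w 0.131 gf 30.0 j [  8.  22. -24.  -0. -43. 109.]
[ 4.2524146   0.49363797 -0.05414822]
```

Request:
servo_tool(commands=[[[1,0.8,-0.5,0,0,0,-0.1],[1,1.6,-1,0,0,0,-0.2],[1,1.6,-1,0,0,0,-0.3],[1,1.6,-1,0,0,0,-0.4],[1,1.6,-1,0,0,0,-0.48]]])

```text
time_s: 6.15
tcp_pos: [0.522, -0.0896, 0.0835]
ee_rot: [[0.592, 0.806, 0.002], [0.806, -0.592, 0.003], [0.003, -0.0, -1.0]]
wrist_force: [-3.2, 9.2, 10.3]
gripper_width: 0.137
gripper_force: 30.3
```

```bash
python3 - <<'E'
from g import *;from station import r
s=r.sense();st(s);print(s["moment"])
E
```

```text
t 6.15 tcp gauge mm [ 49.3 -66.7  83.5] yaw 85.0 F gauge [-7.5  6.2 10.3] w 0.137 gf 30.3 j [  8.  22. -24.  -0. -44. 136.]
[ 3.05273708  0.99813602 -0.50649849]
```

Request:
servo_tool(commands=[[[1,0,0,-3,0,0,0],[1,0,0,-6,0,0,0],[1,0,0,-9,0,0,0],[0.26,0,0,-9,0,0,0],[0.26,0,0,-9,0,0,0]]])

```text
time_s: 6.65
tcp_pos: [0.5215, -0.0915, 0.0912]
ee_rot: [[0.594, 0.805, 0.0], [0.805, -0.594, -0.0], [-0.0, 0.0, -1.0]]
wrist_force: [1.1, 0.1, 0.2]
gripper_width: 0.242
gripper_force: 0.0
```

Request:
servo_tool(commands=[[[0.26,0,0,-9,0,0,0],[0.26,0,0,-40,0,0,0.05],[0.26,0,0,-60,0,0,0.2],[0.26,0,0,-60,0,0,0.35],[0.26,0,0,-60,0,0,0.49]]])

```text
time_s: 7.15
tcp_pos: [0.522, -0.0921, 0.1526]
ee_rot: [[0.906, 0.424, 0.003], [0.424, -0.906, -0.0], [0.002, 0.001, -1.0]]
wrist_force: [0.4, 0.4, -0.6]
gripper_width: 0.679
gripper_force: 0.0
```

```bash
python3 - <<'E'
from g import *;from station import r
s=r.sense();st(s);print(to(s,[0,82,130]))
E
```

```text
t 7.15 tcp gauge mm [ 50.5 -68.8 152.6] yaw 56.4 F gauge [ 0.1  0.6 -0.6] w 0.679 gf 0.0 j [  8.  17. -20.   0. -53. 108.]
(array([  97.5, -125.7,   22.7]), array([-0.   , -0.003,  0.984]))
```

Request:
servo_tool(commands=[[[0.23,22,-28,0,0,0,0.14],[0.23,45,-57,0,0,0,0.28],[0.23,70,-88,0,0,0,0.42],[0.23,95,-119,0,0,0,0.56],[0.23,102.7,-128.8,8,0,0,0.7]]])

```text
time_s: 7.65
tcp_pos: [0.5609, 0.0717, 0.1447]
ee_rot: [[0.967, -0.255, 0.004], [-0.255, -0.967, 0.001], [0.004, -0.002, -1.0]]
wrist_force: [0.9, 0.6, -1.3]
gripper_width: 0.771
gripper_force: 0.0
```

Request:
servo_tool(commands=[[[0.23,0,0,4,0,0,0.14],[0.23,0,0,10,0,0,0.284],[0.23,0,0,20,0,0,0.284],[0.23,0,0,24,0,0,0.284],[0.23,0,0,24,0,0,0.284]]])

```text
time_s: 8.15
tcp_pos: [0.5583, 0.0682, 0.1183]
ee_rot: [[0.859, -0.513, -0.002], [-0.513, -0.859, -0.001], [-0.001, 0.002, -1.0]]
wrist_force: [0.1, 0.6, 0.6]
gripper_width: 0.772
gripper_force: 0.0
```

```bash
python3 - <<'E'
from g import *;from station import r
import cv2
s=r.sense();st(s);print(to(s,[0,88,90]))
q=np.load("q.npy");o=np.zeros((600,800,3),np.uint8)
c=r.capture("wrist");np.savez("pics/w2.npz",**c);o[:315,:420]=cv2.resize(c["pixels"][:,:,::-1],(420,315),interpolation=cv2.INTER_AREA)
c=r.capture("side");np.savez("pics/s2.npz",**c)
p=proj(c,g2w(q,np.array([[0,46,63],[0,118,74],[0,88,100],[50,-70,88]])/1e3));print(p)
u,v=p[0].astype(int);o[:600,420:800]=cv2.resize(c["pixels"][v-75:v+75,u-40:u+55,::-1],(380,600),interpolation=cv2.INTER_CUBIC);print(u-40,v-75)
cv2.imwrite("pics/c2.png",o)
E
```

```text
t 8.15 tcp gauge mm [ -1.6  87.  118.3] yaw 0.4 F gauge [-0.3  0.6  0.6] w 0.772 gf 0.0 j [ 23.  22. -17.  -0. -50.  36.]
(array([ 1.6, -1. , 28.3]), array([0.002, 0.001, 0.008]))
[[262.82653946 228.12176341]
 [274.2923747  199.5308841 ]
 [269.44389401 201.24858036]
 [266.70182699 275.45349413]]
222 153
```

View pics/c2.png

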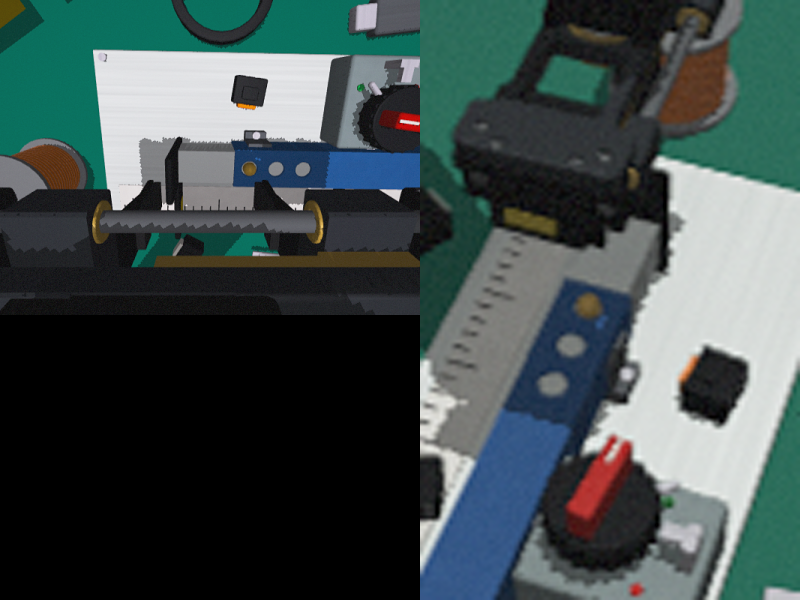

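The knob stays free, with its bar along the tube. In the wrist inset the button is at (249,168) and the plate's top edge at about (172,160). I'll check these against the fitted pose.

```bash
python3 - <<'E'
from g import *
import cv2
q=np.load("q.npy");c=np.load("pics/w2.npz")
print((proj(c,g2w(q,np.array([[0,46,62],[0,21,56],[0,-4,56],[20,118,92],[20,112,92]])/1e3))).round(1))
o=cv2.resize(c["pixels"][170:290,200:420,::-1],(800,436),interpolation=cv2.INTER_CUBIC);cv2.imwrite("pics/c3.png",o)
E
```

```text
[[334.5 227.5]
 [368.8 224.8]
 [404.5 225. ]
 [220.3 212. ]
 [230.8 212. ]]
```

View pics/c3.png

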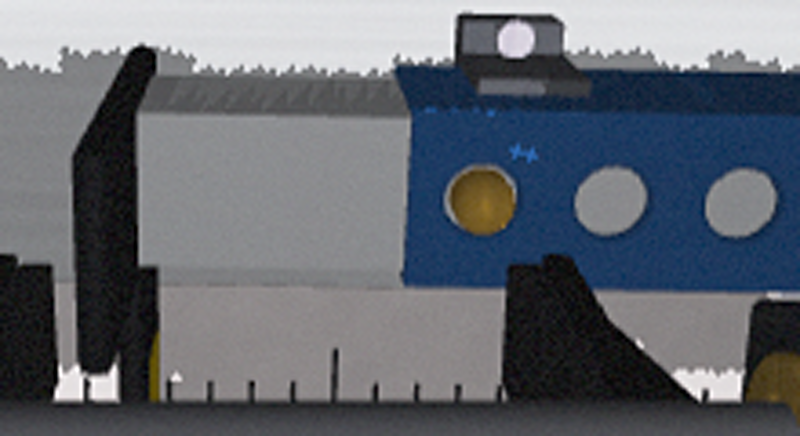

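In that crop the button is at (481,200), the next hole at (611,201) and the plate's outer edge at x=75. All match the pose to about 0.5 mm, so I'll descend.

Request:
servo_tool(commands=[[[0.23,1.6,-1,12,0,0,0.008],[0.23,1.6,-1,25,0,0,0.008],[0.23,1.6,-1,36,0,0,0.008],[0.23,1.6,-1,44,0,0,0.008],[0.23,1.6,-1,47,0,0,0.008]]])

```text
time_s: 8.75
tcp_pos: [0.5601, 0.0684, 0.0708]
ee_rot: [[0.854, -0.521, -0.002], [-0.521, -0.854, -0.001], [-0.001, 0.002, -1.0]]
wrist_force: [-0.7, -0.7, 2.3]
gripper_width: 0.769
gripper_force: 1.4
```

```bash
python3 - <<'E'
from g import *;from station import r
s=r.sense();st(s);print(to(s,[0,88,67]))
E
```

```text
t 8.75 tcp gauge mm [-0.2 88.1 70.8] yaw -0.1 F gauge [-0.3 -0.9  2.3] w 0.769 gf 1.4 j [ 23.  26. -20.   0. -44.  35.]
(array([0.2, 0.1, 3.8]), array([ 0.002,  0.001, -0.002]))
```

Request:
servo_tool(commands=[[[0.23,0,0,1,0,0,0],[0.23,0,0,2,0,0,0],[0.23,0,0,3,0,0,0],[0.23,0,0,4,0,0,0],[0.23,0,0,4.6,0,0,0]]])

```text
time_s: 9.25
tcp_pos: [0.5607, 0.0687, 0.0678]
ee_rot: [[0.854, -0.521, 0.0], [-0.521, -0.854, -0.0], [0.0, -0.0, -1.0]]
wrist_force: [-1.9, 1.2, 4.4]
gripper_width: 0.77
gripper_force: 1.8
```

```bash
python3 - <<'E'
from g import *;from station import r
s=r.sense();st(s)
E
```

```text
t 9.25 tcp gauge mm [ 0.2 88.7 67.8] yaw -0.1 F gauge [-2.2  0.   4.4] w 0.77 gf 1.8 j [ 23.  26. -20.   0. -44.  35.]
```

Request:
servo_tool(commands=[[[0.23,0,0.5,0.7,0,0,0],[0.23,0,1.2,1.3,0,0,0],[0.23,0,2,1.5,0,0,0],[0.23,0,2.7,1.5,0,0,0],[0.23,0,3.4,1.5,0,0,0]]])

```text
time_s: 9.75
tcp_pos: [0.5593, 0.0663, 0.0662]
ee_rot: [[0.854, -0.521, 0.001], [-0.521, -0.854, 0.001], [0.001, -0.001, -1.0]]
wrist_force: [-1.7, 3.2, 4.5]
gripper_width: 0.774
gripper_force: 2.6
```

```bash
python3 - <<'E'
from g import *;from station import r
s=r.sense();st(s)
E
```

```text
t 9.75 tcp gauge mm [ 0.3 85.9 66.2] yaw -0.1 F gauge [-3.1  1.9  4.5] w 0.774 gf 2.6 j [ 23.  26. -20.  -0. -43.  35.]
```

Request:
servo_tool(commands=[[[0.23,0,0.4,0.6,0,0,0],[0.23,0,0.8,1,0,0,0],[0.23,0,1.2,1,0,0,0],[0.23,0,1.6,1,0,0,0],[0.23,0,2,1,0,0,0]]])

```text
time_s: 10.25
tcp_pos: [0.5583, 0.0645, 0.0651]
ee_rot: [[0.854, -0.521, 0.001], [-0.521, -0.854, 0.001], [0.0, -0.001, -1.0]]
wrist_force: [-2.1, 4.3, 4.7]
gripper_width: 0.772
gripper_force: 3.5
```

```bash
python3 - <<'E'
from g import *;from station import r
s=r.sense();st(s)
E
```

```text
t 10.25 tcp gauge mm [ 0.3 83.8 65.1] yaw -0.1 F gauge [-4.   2.6  4.7] w 0.772 gf 3.5 j [ 23.  26. -21.  -0. -43.  36.]
```

Request:
servo_tool(commands=[[[0.23,0,0,0.8,0,0,0],[0.23,0,0,1.6,0,0,0],[0.23,0,0.5,1.8,0,0,0],[0.23,0,1,1.8,0,0,0],[0.23,0,1.5,1.8,0,0,0]]])

```text
time_s: 10.75
tcp_pos: [0.5583, 0.0643, 0.065]
ee_rot: [[0.854, -0.521, 0.003], [-0.521, -0.854, 0.002], [0.002, -0.003, -1.0]]
wrist_force: [-3.2, 9.1, 12.8]
gripper_width: 0.767
gripper_force: 8.4
```

```bash
python3 - <<'E'
from g import *;from station import r
import cv2
s=r.sense();st(s)
c=r.capture("side");o=cv2.resize(c["pixels"][153:303,222:372,::-1],(600,600),interpolation=cv2.INTER_CUBIC);
cv2.imwrite("pics/c4.png",o)
E
```

```text
t 10.75 tcp gauge mm [ 0.4 83.7 65. ] yaw -0.1 F gauge [-7.5  6.1 12.8] w 0.767 gf 8.4 j [ 23.  26. -21.  -0. -43.  36.]
```

View pics/c4.png

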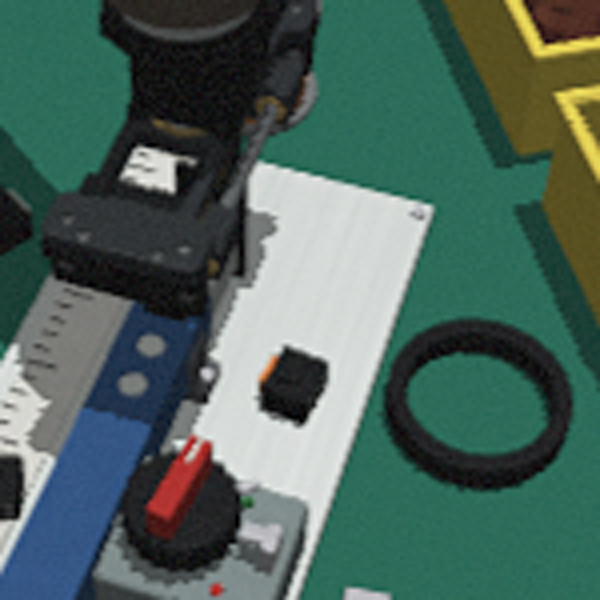

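The crop shows the finger covering the button and both spare holes still open at (150,345) and (132,384). The vertical force shows the tip resting on the tube's top. Now I'll push along -y.

Request:
servo_tool(commands=[[[0.23,0,1,0,0,0,0],[0.23,0,2,0,0,0,0],[0.23,0,3,0,0,0,0],[0.23,0,3.5,0,0,0,0],[0.23,0,4,0,0,0,0]]])

```text
time_s: 11.3
tcp_pos: [0.5582, 0.0638, 0.0653]
ee_rot: [[0.854, -0.521, 0.009], [-0.521, -0.853, 0.007], [0.004, -0.01, -1.0]]
wrist_force: [-1.3, 16.7, 10.2]
gripper_width: 0.769
gripper_force: 10.9
```

```bash
python3 - <<'E'
from g import *;from station import r
s=r.sense();st(s)
E
```

```text
t 11.3 tcp gauge mm [ 0.6 83.2 65.3] yaw -0.1 F gauge [-9.7 13.6 10.2] w 0.769 gf 10.9 j [ 23.  26. -21.  -0. -43.  36.]
```

Request:
servo_tool(commands=[[[0.23,-1,0.5,-0.3,0,0,0],[0.23,-2,1,-0.5,0,0,0],[0.23,-2.5,2,-0.5,0,0,0],[0.23,-2.5,2.5,-0.5,0,0,0],[0.23,-2.5,3,-0.5,0,0,0]]])

```text
time_s: 11.8
tcp_pos: [0.5579, 0.0637, 0.0656]
ee_rot: [[0.854, -0.52, 0.017], [-0.52, -0.854, 0.009], [0.009, -0.017, -1.0]]
wrist_force: [3.6, 18.8, 2.9]
gripper_width: 0.764
gripper_force: 10.5
```

```bash
python3 - <<'E'
from g import *;from station import r
s=r.sense();st(s)
E
```

```text
t 11.8 tcp gauge mm [ 0.4 83.  65.6] yaw -0.1 F gauge [-6.7 17.9  2.9] w 0.764 gf 10.5 j [ 23.  26. -21.  -0. -42.  36.]
```

Request:
servo_tool(commands=[[[0.23,-0.5,0,0.5,0,0,0],[0.23,-1,0,1,0,0,0],[0.23,-1,0,1.5,0,0,0],[0.23,-1,0,2,0,0,0],[0.23,-1,0,2.5,0,0,0]]])

```text
time_s: 12.3
tcp_pos: [0.5579, 0.0638, 0.0654]
ee_rot: [[0.855, -0.518, 0.018], [-0.519, -0.855, 0.008], [0.011, -0.016, -1.0]]
wrist_force: [1.0, 16.1, 15.9]
gripper_width: 0.766
gripper_force: 14.1
```

```bash
python3 - <<'E'
from g import *;from station import r
s=r.sense();st(s);print(s["moment"])
E
```

```text
t 12.3 tcp gauge mm [ 0.3 83.1 65.4] yaw 0.0 F gauge [-7.5 14.3 15.9] w 0.766 gf 14.1 j [ 23.  26. -21.  -0. -42.  36.]
[ 4.42031244 -0.01183997 -0.22206471]
```

Request:
servo_tool(commands=[[[0.23,0,0.8,0.2,0,0,0],[0.23,0,1.6,0.4,0,0,0],[0.23,0,2.4,0.6,0,0,0],[0.23,0,3.2,0.8,0,0,0],[0.23,0,4,1,0,0,0]]])

```text
time_s: 12.8
tcp_pos: [0.5579, 0.0635, 0.0657]
ee_rot: [[0.855, -0.519, 0.024], [-0.519, -0.855, 0.013], [0.014, -0.023, -1.0]]
wrist_force: [-0.2, 27.9, 18.7]
gripper_width: 0.766
gripper_force: 17.7
```

```bash
python3 - <<'E'
from g import *;from station import r
s=r.sense();st(s);print(s["moment"])
E
```

```text
t 12.8 tcp gauge mm [ 0.5 82.7 65.7] yaw -0.0 F gauge [-14.6  23.8  18.7] w 0.766 gf 17.7 j [ 23.  26. -22.  -0. -41.  36.]
[ 7.95388718  0.26667429 -0.43109925]
```

The button likely bottomed out with the fingertip slightly inside the hole, so the tip itself is blocking the slide. I'll back off and hold it just flush.

Request:
servo_tool(commands=[[[0.23,0,-2,-1,0,0,0],[0.23,0,-5,-2,0,0,0],[0.23,0,-8,-3,0,0,0],[0.23,0,-10,-4,0,0,0],[0.23,0,-11,-5,0,0,0]]])

```text
time_s: 13.3
tcp_pos: [0.5566, 0.0652, 0.0658]
ee_rot: [[0.854, -0.52, 0.005], [-0.52, -0.854, 0.001], [0.004, -0.004, -1.0]]
wrist_force: [4.9, 1.2, 2.2]
gripper_width: 0.769
gripper_force: 2.2
```

```bash
python3 - <<'E'
from g import *;from station import r
s=r.sense();st(s);print(to(s,[0,84.5,67]))
E
```

```text
t 13.3 tcp gauge mm [-1.5 83.5 65.8] yaw -0.0 F gauge [3.5 3.6 2.2] w 0.769 gf 2.2 j [ 23.  26. -21.   0. -43.  35.]
(array([ 1.5, -1. , -1.2]), array([-0.004, -0.004, -0.001]))
```

Request:
servo_tool(commands=[[[0.23,1,-0.5,-0.7,0,0,0],[0.23,1.5,-1,-1.4,0,0,0],[0.23,1.5,-1,-1.4,0,0,0],[0.23,1.5,-1,-1.4,0,0,0],[0.23,1.5,-1,-1.4,0,0,0]]])

```text
time_s: 13.8
tcp_pos: [0.5564, 0.065, 0.0662]
ee_rot: [[0.854, -0.521, 0.001], [-0.521, -0.854, 0.001], [0.001, -0.001, -1.0]]
wrist_force: [4.8, 2.9, -0.5]
gripper_width: 0.767
gripper_force: 2.3
```

```bash
python3 - <<'E'
from g import *;from station import r
s=r.sense();st(s)
E
```

```text
t 13.8 tcp gauge mm [-1.6 83.2 66.2] yaw -0.1 F gauge [ 2.6  5.  -0.5] w 0.767 gf 2.3 j [ 23.  26. -21.  -0. -43.  35.]
```

Request:
servo_tool(commands=[[[0.23,0,-1,-1,0,0,0],[0.23,0,-2,-2,0,0,0],[0.23,0,-2,-3,0,0,0],[0.23,0,-2,-3,0,0,0],[0.23,0,-2,-3,0,0,0]]])

```text
time_s: 14.3
tcp_pos: [0.5562, 0.066, 0.0692]
ee_rot: [[0.853, -0.521, -0.002], [-0.521, -0.853, -0.001], [-0.001, 0.001, -1.0]]
wrist_force: [0.2, -0.4, -0.8]
gripper_width: 0.771
gripper_force: 0.0
```

```bash
python3 - <<'E'
from g import *;from station import r
s=r.sense();st(s)
E
```

```text
t 14.3 tcp gauge mm [-2.3 84.1 69.2] yaw -0.1 F gauge [ 0.4 -0.2 -0.8] w 0.771 gf 0.0 j [ 23.  26. -20.  -0. -44.  35.]
```

Request:
servo_tool(commands=[[[0.23,0,-2,-10,0,0,0],[0.23,0,-2,-25,0,0,0],[0.23,0,-2,-40,0,0,0],[0.23,0,-2,-50,0,0,0],[0.23,0,-2,-50,0,0,0]]])

```text
time_s: 14.8
tcp_pos: [0.5591, 0.0686, 0.1216]
ee_rot: [[0.854, -0.521, 0.004], [-0.521, -0.854, 0.001], [0.003, -0.003, -1.0]]
wrist_force: [-0.7, -0.7, -0.4]
gripper_width: 0.771
gripper_force: 0.0
```

```bash
python3 - <<'E'
from g import *;from station import r
import cv2
s=r.sense();st(s)
c=r.capture("wrist");np.savez("pics/w5.npz",**c)
q=np.load("q.npy")
print((proj(c,g2w(q,np.array([[0,46,62],[0,21,56],[0,-4,56],[20,118,92],[18,60,56]])/1e3))).round(1))
o=cv2.resize(c["pixels"][170:290,200:420,::-1],(800,436),interpolation=cv2.INTER_CUBIC);cv2.imwrite("pics/c5.png",o)
E
```

```text
t 14.8 tcp gauge mm [ -1.1  87.7 121.6] yaw -0.1 F gauge [-0.2 -0.9 -0.4] w 0.771 gf 0.0 j [ 23.  22. -17.   0. -50.  35.]
[[335.1 226.3]
 [369.  223.4]
 [404.4 223.4]
 [222.4 211.6]
 [314.7 198.9]]
```

View pics/c5.png

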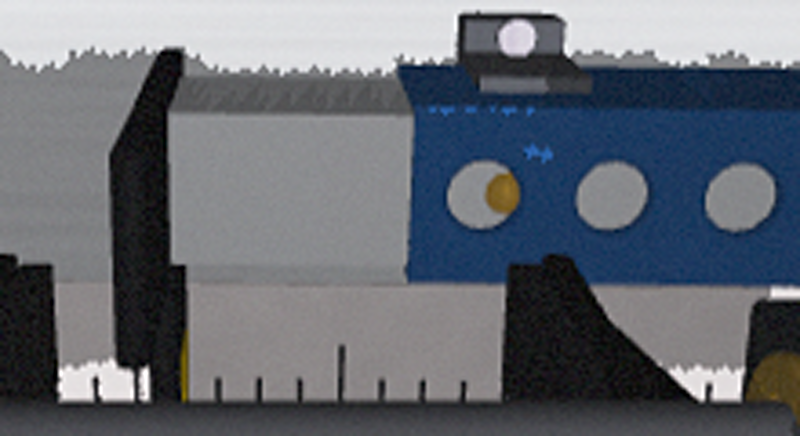

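The button is now partly under the wall, showing at x=485–520 at the edge of the first hole, and the plate has moved in about 6 mm. Now I'll push only the plate, with the other finger held high.

Request:
servo_tool(commands=[[[0.23,1,0,10,0,0,0],[0.23,1,0,25,0,0,0],[0.23,1,0,37,0,0,0],[0.23,1,2,37,0,0,0],[0.23,1,4,37,0,0,0]]])

```text
time_s: 15.35
tcp_pos: [0.5565, 0.064, 0.0817]
ee_rot: [[0.854, -0.521, -0.002], [-0.521, -0.854, -0.001], [-0.001, 0.002, -1.0]]
wrist_force: [0.1, -0.1, 0.1]
gripper_width: 0.768
gripper_force: 0.0
```

Request:
servo_tool(commands=[[[0.23,0,2,0,0,0,0],[0.23,0,5,0,0,0,0],[0.23,0,8,0,0,0,0],[0.23,0,11,0,0,0,0],[0.23,0,14,0,0,0,0]]])

```text
time_s: 15.85
tcp_pos: [0.5509, 0.0537, 0.0831]
ee_rot: [[0.854, -0.521, 0.004], [-0.521, -0.854, 0.003], [0.002, -0.004, -1.0]]
wrist_force: [3.2, 4.8, -3.8]
gripper_width: 0.775
gripper_force: 2.4
```

```bash
python3 - <<'E'
from g import *;from station import r
s=r.sense();st(s)
E
```

```text
t 15.85 tcp gauge mm [-0.3 70.8 83.1] yaw -0.1 F gauge [ 0.2  5.8 -3.8] w 0.775 gf 2.4 j [ 22.  24. -21.  -0. -45.  36.]
```

Request:
servo_tool(commands=[[[0.23,0,1.5,0,0,0,0],[0.23,0,3,0,0,0,0],[0.23,0,4.5,0,0,0,0],[0.23,0,6,0,0,0,0],[0.23,0,7,0,0,0,0]]])

```text
time_s: 16.35
tcp_pos: [0.5458, 0.0463, 0.0829]
ee_rot: [[0.854, -0.521, 0.0], [-0.521, -0.854, 0.0], [0.0, -0.001, -1.0]]
wrist_force: [-0.0, 1.7, 1.3]
gripper_width: 0.767
gripper_force: 1.0
```

Request:
servo_tool(commands=[[[0.23,0,0.4,0,0,0,0],[0.23,0,0.8,0,0,0,0],[0.23,0,1.2,0,0,0,0],[0.23,0,1.6,0,0,0,0],[0.23,0,2,0,0,0,0]]])

```text
time_s: 16.85
tcp_pos: [0.5454, 0.0452, 0.0827]
ee_rot: [[0.854, -0.521, 0.001], [-0.521, -0.854, 0.001], [0.001, -0.002, -1.0]]
wrist_force: [0.2, 5.9, 1.2]
gripper_width: 0.77
gripper_force: 2.5
```

```bash
python3 - <<'E'
from g import *;from station import r
s=r.sense();st(s)
E
```

```text
t 16.85 tcp gauge mm [-0.7 60.6 82.7] yaw -0.1 F gauge [-2.9  5.2  1.2] w 0.77 gf 2.5 j [ 22.  24. -22.  -0. -45.  37.]
```

Request:
servo_tool(commands=[[[0.23,0,0.4,0,0,0,0],[0.23,0,0.8,0,0,0,0],[0.23,0,1.2,0,0,0,0],[0.23,0,1.5,0,0,0,0],[0.23,0,1.5,0,0,0,0]]])

```text
time_s: 17.35
tcp_pos: [0.5453, 0.0449, 0.0827]
ee_rot: [[0.854, -0.52, 0.003], [-0.52, -0.854, 0.002], [0.001, -0.004, -1.0]]
wrist_force: [0.9, 8.7, -0.6]
gripper_width: 0.773
gripper_force: 3.7
```

```bash
python3 - <<'E'
from g import *;from station import r
s=r.sense();st(s)
E
```

```text
t 17.35 tcp gauge mm [-0.7 60.3 82.7] yaw -0.1 F gauge [-3.7  7.9 -0.6] w 0.773 gf 3.7 j [ 22.  24. -22.  -0. -44.  37.]
```

Request:
servo_tool(commands=[[[0.23,0,-3,0,0,0,0],[0.23,0,-8,-1,0,0,0],[0.23,0,-10,-15,0,0,0],[0.23,0,-10,-35,0,0,0],[0.23,0,-10,-50,0,0,0]]])

```text
time_s: 17.85
tcp_pos: [0.549, 0.0513, 0.1331]
ee_rot: [[0.854, -0.521, -0.001], [-0.521, -0.854, -0.001], [-0.0, 0.002, -1.0]]
wrist_force: [-0.8, -0.1, 0.4]
gripper_width: 0.77
gripper_force: 0.0
```

```bash
python3 - <<'E'
from g import *;from station import r
import cv2
s=r.sense();st(s);print(to(s,[50,-68.5,150],83))
c=r.capture("wrist");q=np.load("q.npy");o=np.zeros((600,800,3),np.uint8)
print((proj(c,g2w(q,np.array([[0,46,56],[0,21,62],[0,-4,56]])/1e3))).round(1))
o[:327,:600]=cv2.resize(c["pixels"][170:290,200:420,::-1],(600,327),interpolation=cv2.INTER_CUBIC)
c=r.capture("side");o[330:,:500]=cv2.resize(c["pixels"][200:308,200:400,::-1],(500,270),interpolation=cv2.INTER_CUBIC)
cv2.imwrite("pics/c6.png",o)
E
```

```text
t 17.85 tcp gauge mm [ -0.8  67.7 133.1] yaw -0.1 F gauge [-0.6 -0.5  0.4] w 0.77 gf 0.0 j [ 22.  20. -18.   0. -52.  36.]
(array([ 51. , 136.1, -16.7]), array([ 1.000e-03,  2.000e-03, -1.451e+00]))
[[303.6 218.5]
 [338.7 221. ]
 [370.9 218.3]]
```

View pics/c6.png

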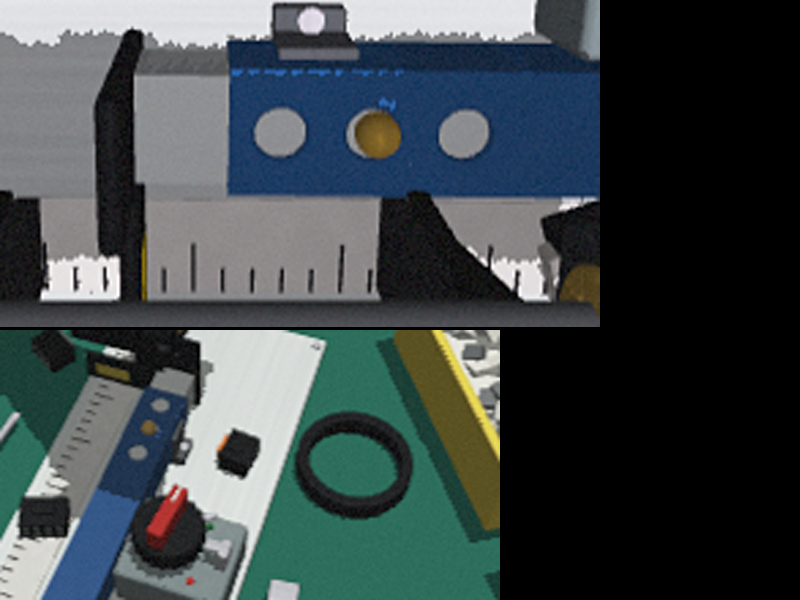

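The button is in the next hole, fully visible at (377,134) in the crop, and the first and third holes are empty. I'll go back to the knob.

Request:
servo_tool(commands=[[[0.23,10,27,-17,0,0,-0.14],[0.23,20,54,-17,0,0,-0.28],[0.23,30,81,-17,0,0,-0.42],[0.23,40,108,-17,0,0,-0.56],[0.23,51,136,-17,0,0,-0.7]]])

```text
time_s: 18.45
tcp_pos: [0.5206, -0.0921, 0.1484]
ee_rot: [[0.988, 0.157, -0.003], [0.157, -0.988, -0.0], [-0.003, -0.0, -1.0]]
wrist_force: [-0.1, -0.2, -0.7]
gripper_width: 0.773
gripper_force: 0.0
```

Request:
servo_tool(commands=[[[0.4,0,0,0,0,0,-0.14],[0.4,0,0,0,0,0,-0.28],[0.4,0,0,0,0,0,-0.42],[0.4,0,0,0,0,0,-0.56],[0.4,0,0,0,0,0,-0.7]]])

```text
time_s: 18.95
tcp_pos: [0.5209, -0.0912, 0.1482]
ee_rot: [[0.655, 0.756, -0.003], [0.756, -0.655, -0.0], [-0.002, -0.002, -1.0]]
wrist_force: [-0.0, 0.6, 0.3]
gripper_width: 0.604
gripper_force: 0.0
```

```bash
python3 - <<'E'
from g import *;from station import r
s=r.sense();st(s);print(to(s,[50,-68.5,91],84))
E
```

```text
t 18.95 tcp gauge mm [ 49.2 -68.7 148.2] yaw 80.4 F gauge [-0.3  0.5  0.3] w 0.604 gf 0.0 j [  8.  17. -20.  -0. -53. 131.]
(array([ 0.5,  0.9, 57.2]), array([-0.002,  0.002, -0.063]))
```

Request:
servo_tool(commands=[[[0.4,0.3,0.8,15,0,0,-0.06],[0.4,0.3,0.8,35,0,0,-0.06],[0.4,0.3,0.8,50,0,0,-0.06],[0.4,0.3,0.8,56.5,0,0,-0.06],[1,0.3,0.8,56.5,0,0,-0.06]]])

```text
time_s: 19.45
tcp_pos: [0.5216, -0.0914, 0.0915]
ee_rot: [[0.612, 0.791, -0.004], [0.791, -0.612, -0.001], [-0.003, -0.003, -1.0]]
wrist_force: [-0.3, -0.3, 0.8]
gripper_width: 0.563
gripper_force: 0.0
```

Request:
servo_tool(commands=[[[1,0,0,0,0,0,0],[1,0,0,0,0,0,0],[1,0,0,0,0,0,0],[1,0,0,0,0,0,0],[1,0,0,0,0,0,0]]])

```text
time_s: 19.95
tcp_pos: [0.5215, -0.0905, 0.093]
ee_rot: [[0.613, 0.79, -0.002], [0.79, -0.613, 0.001], [-0.001, -0.003, -1.0]]
wrist_force: [-5.2, 10.5, 1.9]
gripper_width: 0.138
gripper_force: 5.2
```

Request:
servo_tool(commands=[[[1,0,0,0,0,0,0],[1,0,0,0,0,0,0],[1,0,0,0,0,0,0],[1,0,0,0,0,0,0],[1,0,0,0,0,0,0]]])

```text
time_s: 20.45
tcp_pos: [0.5213, -0.0901, 0.0929]
ee_rot: [[0.613, 0.79, -0.003], [0.79, -0.613, 0.002], [-0.0, -0.003, -1.0]]
wrist_force: [-3.2, 4.7, 1.5]
gripper_width: 0.137
gripper_force: 30.0
```

```bash
python3 - <<'E'
from g import *;from station import r
s=r.sense();st(s)
E
```

```text
t 20.45 tcp gauge mm [ 49.  -67.5  92.9] yaw 83.5 F gauge [-5.2  2.4  1.5] w 0.137 gf 30.0 j [  8.  21. -23.  -0. -45. 135.]
```

Gripped. Push down about 8 mm and turn back clockwise (tool +z).

Request:
servo_tool(commands=[[[1,0,0,2.5,0,0,0],[1,0,0,5,0,0,0],[1,0,0,7.5,0,0,0],[1,0,0,9.5,0,0,0],[1,0,0,9.8,0,0,0.05]]])

```text
time_s: 20.95
tcp_pos: [0.5216, -0.0901, 0.0854]
ee_rot: [[0.651, 0.759, -0.002], [0.759, -0.651, 0.001], [-0.001, -0.002, -1.0]]
wrist_force: [-8.3, 7.5, 17.7]
gripper_width: 0.136
gripper_force: 30.0
```

Request:
servo_tool(commands=[[[1,0,0,0,0,0,0.1],[1,0,0,0,0,0,0.2],[1,0,0,0,0,0,0.3],[1,0,0,0,0,0,0.4],[1,0,0,0,0,0,0.5]]])

```text
time_s: 21.45
tcp_pos: [0.5217, -0.0904, 0.0854]
ee_rot: [[0.936, 0.351, -0.002], [0.351, -0.936, 0.0], [-0.002, -0.001, -1.0]]
wrist_force: [-6.5, 5.8, 15.3]
gripper_width: 0.132
gripper_force: 30.0
```

Request:
servo_tool(commands=[[[1,0,0,0,0,0,0.1],[1,0,0,0,0,0,0.2],[1,0,0,0,0,0,0.3],[1,0,0,0,0,0,0.4],[1,0,0,0,0,0,0.5]]])

```text
time_s: 21.95
tcp_pos: [0.5217, -0.0908, 0.0854]
ee_rot: [[0.99, -0.14, -0.002], [-0.14, -0.99, -0.0], [-0.002, 0.0, -1.0]]
wrist_force: [-6.2, 3.8, 14.6]
gripper_width: 0.13
gripper_force: 30.0
```

```bash
python3 - <<'E'
from g import *;from station import r
s=r.sense();st(s);print(s["moment"])
E
```

```text
t 21.95 tcp gauge mm [ 49.7 -67.8  85.4] yaw 23.2 F gauge [-7.2  0.  14.6] w 0.13 gf 30.0 j [  8.  22. -24.  -0. -44.  74.]
[1.23392165 2.10291456 0.05606797]
```

Request:
servo_tool(commands=[[[1,0,0,0,0,0,0.1],[1,0,0,0,0,0,0.2],[1,0,0,0,0,0,0.3],[1,0,0,0,0,0,0.4],[1,0,0,0,0,0,0.45]]])

```text
time_s: 22.45
tcp_pos: [0.5216, -0.091, 0.0854]
ee_rot: [[0.832, -0.555, -0.002], [-0.555, -0.832, -0.001], [-0.001, 0.002, -1.0]]
wrist_force: [-6.6, 2.9, 15.0]
gripper_width: 0.133
gripper_force: 30.2
```

```bash
python3 - <<'E'
from g import *;from station import r
s=r.sense();st(s);print(s["moment"])
E
```

```text
t 22.45 tcp gauge mm [ 49.7 -68.2  85.4] yaw -2.5 F gauge [-7.2 -0.9 15. ] w 0.133 gf 30.2 j [  8.  22. -24.   0. -44.  49.]
[0.95412607 2.16210272 0.44583047]
```

Yaw -2.5° with a reaction moment means it is at the locked end stop. I'll raise it, release and retreat.

Request:
servo_tool(commands=[[[1,0,0,-3,0,0,0],[1,0,0,-6.5,0,0,0],[1,0,0,-9.5,0,0,0],[0.3,0,0,-9.5,0,0,0],[0.3,0,0,-9.5,0,0,0]]])

```text
time_s: 22.95
tcp_pos: [0.5238, -0.0912, 0.0928]
ee_rot: [[0.832, -0.555, 0.003], [-0.555, -0.832, 0.0], [0.002, -0.001, -1.0]]
wrist_force: [0.0, 0.9, 0.1]
gripper_width: 0.239
gripper_force: 0.0
```

Request:
servo_tool(commands=[[[0.3,0,0,0,0,0,0],[0.3,0,0,-5,0,0,0],[0.3,0,0,-30,0,0,0],[0.3,0,0,-60,0,0,0],[0.3,0,0,-90,0,0,0]]])

```text
time_s: 23.45
tcp_pos: [0.5229, -0.0912, 0.1838]
ee_rot: [[0.832, -0.555, -0.0], [-0.555, -0.832, -0.0], [0.0, 0.0, -1.0]]
wrist_force: [0.7, 0.5, -0.1]
gripper_width: 0.658
gripper_force: 0.0
```

```bash
python3 - <<'E'
from g import *;from station import r
import cv2
s=r.sense();st(s)
c=r.capture("wrist");o=np.zeros((600,800,3),np.uint8);q=np.load("q.npy")
print((proj(c,g2w(q,np.array([[50,-70,98],[50,-70,90]])/1e3))*.75).round(1))
o[:315,:420]=cv2.resize(c["pixels"][:,:,::-1],(420,315),interpolation=cv2.INTER_AREA)
c=r.capture("side");o[:600,420:]=cv2.resize(c["pixels"][190:340,205:300,::-1],(380,600),interpolation=cv2.INTER_CUBIC)
c=r.capture("top");o[315:,:420]=cv2.resize(c["pixels"][150:335,180:453,::-1],(420,285),interpolation=cv2.INTER_CUBIC)
cv2.imwrite("pics/c7.png",o)
E
```

```text
t 23.45 tcp gauge mm [ 50.9 -67.6 183.8] yaw -2.4 F gauge [ 0.3  0.8 -0.1] w 0.658 gf 0.0 j [  8.  15. -17.   0. -58.  49.]
[[208.2 162.7]
 [208.2 160.4]]
```

View pics/c7.png

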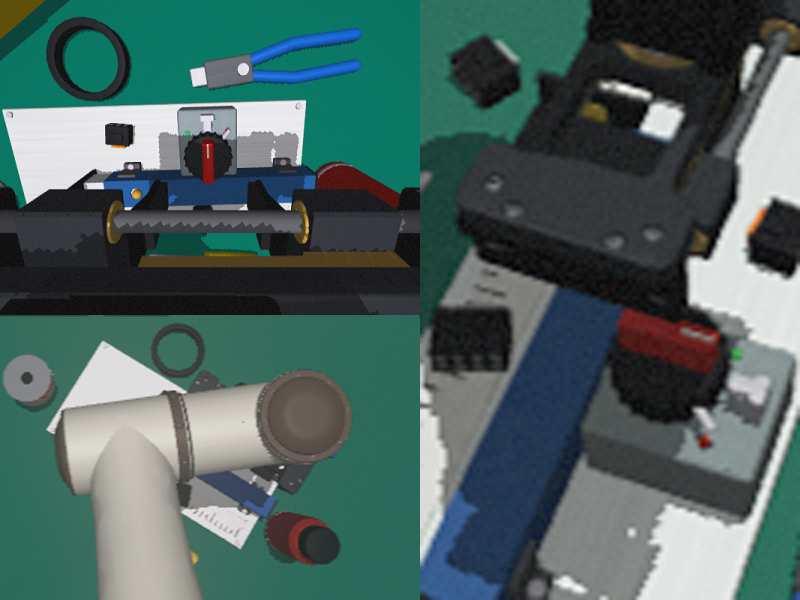

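The bar is back at (208,160), square to the tube. The knob is up, the button stands in the next hole at (137,194), the bystanders in view haven't moved, and the arm is clear.

```bash
python3 -c "
from station import r
print(r.finish_job())"
```

```text
the job is handed in; nothing more can be done
None
```

The gauge is set one hole shorter: the button is out in the next hole, the knob is turned back to locked and up, the bystanders I could see hadn't moved, and the job was handed in at about 23.5 s; no verdict came back.

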